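# Set up the wheel drying station

## Robot

A 6-joint arm with a two-finger parallel gripper is mounted at the origin on the work surface. World frame = base frame: x ahead of the robot, y to its left, z up, the work surface at z = 0. Lengths are in m, angles in rad, forces in N, time in s.
With the tool pointing down it reaches from about 0.425 to 1.125 m from the base axis. Payload 14.9 kg.
Tool frame: the origin (TCP) lies midway between the tips of the shut fingers; the grasp point (between the pads) lies 19 mm behind it; z points along the fingers, y is the line along which they close (so a half turn about z gives the same grasp; the last joint's range is limited). The gripper opens to 91 mm and grips with 3 to 60 N. Pads are 32 mm wide; open, the fingers measure 118 mm over their backs; the gripper's body (76 mm by 178 mm) begins 60 mm behind the grasp point.
Start: joints at [-1.202, 0.379, 1.734, -0, 1.028, -0.033], TCP at [0.274, -0.644, 0.214] pointing down, gripper open.
Joint ranges: [-2.77, 2.77], [-0.74, 2.19], [0, 2.66], [-1.06, 4.2], [0.31, 2.87], [-3.08, 3.08]. Speed limits (rad/s): [1.89, 1.89, 2.39, 3.14, 3.14, 3.14].

## Interface

Orientations are given as a unit quaternion [w, x, y, z].
In Python, from cell import sensors, vision, ticket gives the robot as it stands.
- The arm moves only by the shell command python3 -m pendant 'ROWS' [OPENING] [FORCE]. ROWS is JSON, a list of rows, each an object with "xyz": the shift along the tool's x, y, z in mm, a list of three; "spin": the turn about the tool's z in degrees. In form: [{"xyz": [tx, ty, tz], "spin": spin}, ...]. A call has 1 to 8 rows; each row is the pose to reach, as a shift and turn from the pose commanded when the call began, along the tool's axes at that moment; what a row does not reach only later rows make up. A row lasts 1/12 s, in which the tool goes at most 41.7 mm and 7.16 degrees, less where a joint would pass 70% of its speed; a pose out of reach is approached as far as the arm can. A call with a gripper value outside its range is refused whole. OPENING is the finger opening in mm, from 0 to 91.2, set as the call begins (- or left out, the last holds). The fingers move at their own pace and stop on an object; FORCE is the grip in N (left out, the last holds). Time passes only in rows, so rows that repeat a pose let the fingers close. It gives the time, the measured TCP pose, the force, the opening and the grip force at its end, in the units of the state.
- sensors.observe(): the state, without advancing time (a new reading comes with each control period).
- vision.grab_frame(name): name is "side" or "top" or "wrist"; returns (picture, depth): 420x560x3 uint8, red, green, blue; 420x560 float32, m along the optical axis (not along the pixel's ray), 0 where there is no reading.
- vision.camera_params(name): a dict with "fx", "fy", "cx", "cy" (pixels), "D" ([k1, k2, p1, p2, k3] as OpenCV has them; the pictures are not rectified), "R" (3x3) and "t" (3): a world point X has camera coordinates R X + t; the wrist camera has in their place "hand_eye" (4x4, takes a point from camera to tool coordinates, whose origin is the TCP and whose axes are the flange's). Camera axes: x right, y down, z forward; pixel columns grow to the right and rows downward; lengths in m; the calibration is good to about 2 mm. A picture is of the moment at which its call begins: read the wrist's pose just before it. camera_params takes no time and is no camera call.
- ticket.hand_in(): hands the job in; it is judged then, once.
The state is a dict: "t": time; "joint_positions": joint angles; "joint_velocities": joint speeds; "tau": joint torques, N m; "tool_pos": TCP position; "eef_rot": TCP orientation; "wrist_force": force on the tool from outside, world axes, zero at the start; "moment": the same for the moment, N m; "finger_gap": finger opening in m; "grip_force": force on a finger pad.
Only numpy, scipy, OpenCV 4.12 (cv2) and the standard library are available. Lean on these libraries where they do the work, as an engineer would, in place of code of your own. Each camera call takes 0.05 s, during which the arm holds its last target. There are 200 camera calls.

## Task

Get the washed rotator wheels drying: draw the drip plate out from under the stack of tip boxes, leaving the stack standing behind its rail, and slide it, flat on the table, to lie centred beneath the arm of the J-hook. Then lift every wheel in the rack by its rim and hang them all by the rim on the hook, and last of all slide the dryer's fader to the white line on its control box. The drip plate must still be in place at the end; leave the other things on the bench alone.

Things in the scene. Friction and masses are not known exactly. Their poses are not given: they have to be found in the camera images.
- plate_mid (a point): centre of the flat aluminium drip plate (120 mm along its x, 140 along y, 6 thick, 0.22 kg; two side lips 11 mm high), half-way up its thickness. A tongue 30 mm wide runs from its edge in its -x and carries an upright grip block. At the start it lies under the stack of tip boxes, the tongue reaching out under the guard rail towards the robot
- plate_grip (a point): point in the white grip block at the end of the plate's tongue, 155 mm from plate_mid in the plate's -x: block 30 mm along the plate's x, 20 along its y, from 6 to 46 mm above the plate's underside; this point is 28 mm above it. Drag the plate flat along the table by it (1 to 4 N); lifted, the plate would droop
- rail_mid (a point): point on the fixed steel guard rail in front of the middle of the stack: a bar along its own y (from -70 to +140 mm), 8 thick, edges 16 and 36 mm above the table, carried by one post at y = +135 mm, its other end free. Its +x points away from the robot to the stack right behind it. It holds the bottom box back while the plate is drawn out beneath it in its -x
- box1_mid (a point): centre of the bottom tip box of the stack (84 mm along x, 120 along y, 50 high, 80 g, orange with clear lid); its front face is about 10 mm behind the rail's middle; it rests on the drip plate at first, on the table once the plate is out
- box2_mid (a point): centre of the middle tip box, same size, standing loose on box1
- box3_mid (a point): centre of the top tip box, same size, standing loose on box2
- hook_mid (a point): middle of the J-hook's straight arm, on the axis of the 10 mm steel rod, 235 mm above the table. The rod runs level along the stand's x: 80 mm in +x to the 16 mm post (rises 12 mm above the axis; a dryer housing 120 mm high stands behind), 72 mm in -x, towards the robot, to the upturned tip. Room for three wheels, e.g. at +38, 0 and -38 mm, farthest first
- hook_tip (a point): end of the upturned tip of the J-hook: 78 mm from hook_mid in the stand's -x, 14 mm above the rod's axis; the rounded end rises 5 mm further
- drip_spot (a point): point on the table under the hook arm, 20 mm nearer the robot than its middle and 92 mm from the post: where the middle of the drip plate belongs, turned any way round (the tongue turned well to the left keeps the grip clear of the hook)
- fader (a joint): position of the dryer fader along its track in m: 0 to 0.12, growing along the control box's y axis; it is at the white line at 0.090. Stays where it is left; sliding it takes about 2 N
- fader_mid (a point): centre of the black fader grip (26 mm across the track, 20 mm along it, 40 mm high, 20 mm of it above and 20 mm below this point); its y axis is the direction in which the joint grows, roughly away from the robot. The grey control box under it is 64 x 180 mm and 30 mm high, fixed to the table
- fader_mark (a point): where fader_mid is when the fader stands at the raised white line that crosses the control box either side of the track
- rack_mid (a point): point on the table in the middle of the fixed steel wheel rack, which holds up to three wheels upright, one behind the other along its x, at x = -42, 0 and +42 mm; thin fins 66 mm high keep each upright in a slot 15 mm wide; wheel centres are 81 mm above the table, tops 156 mm
- wheel1_mid (a point): centre (hub) of a white spoked tube-rotator wheel, 150 mm across, 12 mm thick along its axle, its x axis; z points to its top as it stands. The flat rim is 20 mm wide (radius 55 to 75); hub radius 11; three spokes: down and 60 degrees either side of the top, so the window under the top of the rim is open. 0.14 kg. Absent in some starts
- wheel2_mid (a point): centre (hub) of a white spoked tube-rotator wheel, 150 mm across, 12 mm thick along its axle, its x axis; z points to its top as it stands. The flat rim is 20 mm wide (radius 55 to 75); hub radius 11; three spokes: down and 60 degrees either side of the top, so the window under the top of the rim is open. 0.14 kg. Absent in some starts
- wheel3_mid (a point): centre (hub) of a white spoked tube-rotator wheel, 150 mm across, 12 mm thick along its axle, its x axis; z points to its top as it stands. The flat rim is 20 mm wide (radius 55 to 75); hub radius 11; three spokes: down and 60 degrees either side of the top, so the window under the top of the rim is open. 0.14 kg. Absent in some starts
- bottle_mid (a point): bystander, leave alone: clear reagent bottle, 70 mm across, 170 mm tall; point half-way up
- beaker_mid (a point): bystander, leave alone: glass beaker, 70 mm across, 90 mm tall; point half-way up
- jar_mid (a point): bystander, leave alone: white screw jar, 60 mm across, 70 mm tall; point half-way up
- sparebox_mid (a point): bystander, leave alone: a single tip box standing apart, 84 x 120 x 50 mm; point half-way up
- can_mid (a point): bystander, leave alone: white plastic bottle, 64 mm across, 120 mm tall; point half-way up
Things that resemble listed ones, but are neither listed nor needed, are in the scene too. Leave any yellow look-alike of the part that bears box1_mid alone. Leave any yellow look-alike of the part that bears fader alone.

How it is judged:
On the way, in this order (a step that is already met when the one before it is completed fails the run):
1. the drip plate is out from under the stack, the three boxes still standing on one another behind the rail (angle between each of box1_mid, box2_mid, box3_mid's own z axis and vertical below 0.15 rad and height (world z) of box1_mid between 0.015 and 0.035 m and height (world z) of box2_mid between 0.065 and 0.085 m and height (world z) of box3_mid between 0.115 and 0.135 m and horizontal distance between box1_mid and box2_mid below 0.04 m and horizontal distance between box2_mid and box3_mid below 0.04 m and x of box1_mid in the frame of rail_mid above 0.03 m and x of plate_mid in the frame of rail_mid below -0.065 m), for 0.2 s.
2. the drip plate lies centred beneath the hook arm (horizontal distance between plate_mid and drip_spot below 0.03 m and height (world z) of plate_mid below 0.01 m), for 0.2 s.
3. every wheel hangs by its rim on the hook arm (x of wheel1_mid in the frame of hook_mid between -0.075 and 0.072 m and y of wheel1_mid in the frame of hook_mid between -0.025 and 0.025 m and z of wheel1_mid in the frame of hook_mid between -0.064 and -0.03 m and angle between each of wheel1_mid, wheel2_mid, wheel3_mid's own x axis and vertical above 1.25 rad and x of wheel2_mid in the frame of hook_mid between -0.075 and 0.072 m and y of wheel2_mid in the frame of hook_mid between -0.025 and 0.025 m and z of wheel2_mid in the frame of hook_mid between -0.064 and -0.03 m and x of wheel3_mid in the frame of hook_mid between -0.075 and 0.072 m and y of wheel3_mid in the frame of hook_mid between -0.025 and 0.025 m and z of wheel3_mid in the frame of hook_mid between -0.064 and -0.03 m), for 0.3 s.
4. the fader is at the white line (value of joint fader between 0.084 and 0.096 m), for 0.2 s.
At the end, for the whole second after the job is handed in: The boxes stand stacked on the table behind the rail; the plate lies flat with its middle within 30 mm of drip_spot; every wheel present hangs upright by its rim on the arm between post and tip; the fader is within 6 mm of the line (all of step 2 and all of step 3 and all of step 4 and angle between each of box1_mid, box2_mid, box3_mid's own z axis and vertical below 0.15 rad and height (world z) of box1_mid between 0.015 and 0.035 m and height (world z) of box2_mid between 0.065 and 0.085 m and height (world z) of box3_mid between 0.115 and 0.135 m and horizontal distance between box1_mid and box2_mid below 0.04 m and horizontal distance between box2_mid and box3_mid below 0.04 m and x of box1_mid in the frame of rail_mid above 0.03 m); the robot touches nothing.
It fails at once if a tip box of the stack topples (angle between any of box1_mid, box2_mid, box3_mid's own z axis and vertical above 0.6 rad).
It fails at once if a bystander is knocked over or pushed more than 40 mm (angle between any of bottle_mid, beaker_mid, jar_mid, sparebox_mid, can_mid's own z axis and vertical above 0.5 rad or distance of any of bottle_mid, beaker_mid, jar_mid, sparebox_mid, can_mid from where it was at the start of the episode above 0.04 m).
Of wheel1, wheel2, wheel3 only 2 to 3 are there at a start; the rules pass over those that are not, and their reading is None.
At some moment in a run one of plate may be knocked a few centimetres aside while the robot is not near it.
It also fails if it takes over 210 s, if anything falls off the work surface, if the arm or the gripper's body presses on something with over 40 N, if the wrist force passes 120 N, or if a joint passes its speed limit or range.

## Working session

There is one attempt and no reset: what is moved stays moved. The work goes in short steps, Python scripts to look and compute and a shell command to move; the robot and the scene stay as the last step left them, time stands still between calls to the robot, and variables do not carry over. Pictures are saved under pics/ and viewed, at most 14 in all, crops included, and the job is handed in when it is done.

```bash
mkdir -p pics; ls
python3 - <<'E'
from cell import sensors, vision
import cv2, numpy as np
s=sensors.observe(); print(s['t'],s['tool_pos'],s['eef_rot'],s['finger_gap'])
for n in ('top','side'):
    p,d=vision.grab_frame(n); cv2.imwrite(f'pics/{n}0.png',p[:,:,::-1]); np.savez(f'{n}0.npz',p=p,d=d)
    c=vision.camera_params(n); print(n,{k:np.round(np.array(v),4).tolist() for k,v in c.items()})
c=vision.camera_params('wrist');print({k:np.round(np.array(v),4).tolist() for k,v in c.items()})
E
```

```text
pics
0.0 [ 0.27358073 -0.64387675  0.21328293] [-5.52636011e-04  9.79889937e-01  1.99537960e-01 -8.98298191e-05] 0.09141267389866631
top {'fx': 489.8718, 'fy': 489.8718, 'cx': 280.7424, 'cy': 207.5405, 'D': [-0.0198, 0.0, 0.0, 0.0, 0.0], 'R': [[-0.0087, -0.9997, -0.0235], [-0.9949, 0.011, -0.1005], [0.1007, 0.0225, -0.9947]], 't': [0.0142, 0.4761, 1.7347]}
side {'fx': 403.5177, 'fy': 403.5177, 'cx': 282.1208, 'cy': 208.5058, 'D': [-0.0918, 0.0, 0.0, 0.0, 0.0], 'R': [[-0.9666, -0.2563, 0.0065], [-0.186, 0.6832, -0.7061], [0.1765, -0.6837, -0.7081]], 't': [0.4592, 0.2144, 1.2493]}
{'fx': 377.323, 'fy': 377.323, 'cx': 285.9822, 'cy': 210.5636, 'D': [-0.0496, 0.0, 0.0, 0.0, 0.0], 'hand_eye': [[-0.0002, -0.9651, -0.2621, 0.074], [1.0, -0.0005, 0.0012, 0.0], [-0.0013, -0.262, 0.9651, -0.1702], [0.0, 0.0, 0.0, 1.0]]}
```

View pics/top0.png

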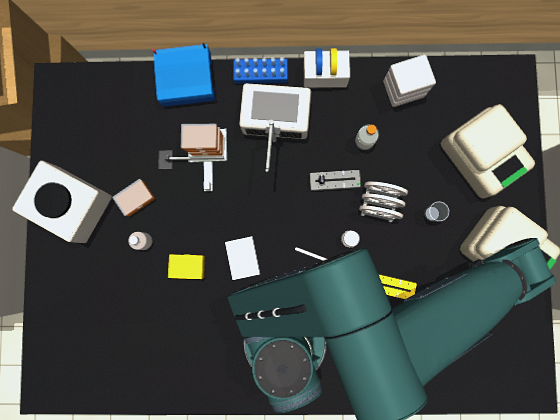

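View pics/side0.png

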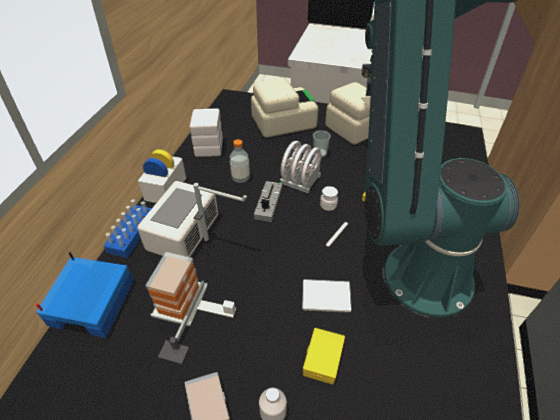

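The top view shows the stack at about (203,140), the plate grip at (208,185), the hook arm from (271,122) to (267,170), the control box at (335,180) and three wheels near (383,200). In the side view the grip is at (229,308) and the hook tip at (243,198). Next I'll enlarge both for measuring.

```bash
cat > h.py <<'E'
import numpy as np, cv2
from cell import sensors, vision
from scipy.spatial.transform import Rotation as Ro
def pose():
    s=sensors.observe(); q=np.array(s['eef_rot']); return Ro.from_quat(q[[1,2,3,0]]).as_matrix(),np.array(s['tool_pos'])
def cam(n,P=None):
    c=vision.camera_params(n); K=np.array([[c['fx'],0,c['cx']],[0,c['fy'],c['cy']],[0,0,1]]); D=np.array(c['D'])
    if n=='wrist':
        R,t=P; H=np.array(c['hand_eye']); Rc=R@H[:3,:3]; o=R@H[:3,3]+t
    else: Rc=np.array(c['R']).T; o=-Rc@np.array(c['t'])
    return K,D,Rc,o
def rays(C,uv):
    K,D,Rc,o=C; p=cv2.undistortPoints(np.array(uv,float).reshape(-1,1,2),K,D)[:,0]
    return np.c_[p,np.ones(len(p))]@Rc.T
def onz(C,uv,z):
    r=rays(C,uv); return C[3]+r*((z-C[3][2])/r[:,2])[:,None]
def proj(C,X):
    K,D,Rc,o=C; X=(np.atleast_2d(X)-o)@Rc
    return cv2.projectPoints(X,np.zeros(3),np.zeros(3),K,D)[0][:,0]
def cloud(C,d):
    v,u=np.mgrid[:d.shape[0],:d.shape[1]]; r=rays(C,np.c_[u.ravel(),v.ravel()])
    return (C[3]+r*d.reshape(-1,1)).reshape(*d.shape,3)
def tri(C1,a,C2,b):
    r1=rays(C1,[a])[0];r2=rays(C2,[b])[0]; A=np.c_[r1,-r2]; s=np.linalg.lstsq(A,C2[3]-C1[3],rcond=None)[0]
    p,q=C1[3]+s[0]*r1,C2[3]+s[1]*r2; return (p+q)/2,np.linalg.norm(p-q)
def snap(n,name):
    P=pose(); p,d=vision.grab_frame(n); np.savez(name+'.npz',p=p,d=d,R=P[0],t=P[1]); cv2.imwrite(f'pics/{name}.png',p[:,:,::-1]); return p,d,cam(n,P)
def load(n,name):
    z=np.load(name+'.npz'); return z['p'],z['d'],cam(n,(z['R'],z['t']) if 'R' in z else None)
E
python3 - <<'E'
from h import *
p,d,C=load('top','top0')
cv2.imwrite('pics/top0z.png',cv2.resize(p[95:225,155:420,::-1],None,fx=3,fy=3,interpolation=cv2.INTER_CUBIC))
p,d,C=load('side','side0')
cv2.imwrite('pics/side0z.png',cv2.resize(p[130:365,140:355,::-1],None,fx=2.5,fy=2.5,interpolation=cv2.INTER_CUBIC))
for n in('top','side'):
    p,d,C=load(n,n+'0'); X=cloud(C,d); 
    pts={'top':[(208,185),(203,140),(271,125),(267,168),(335,182),(319,182),(383,187),(367,135),(437,212),(350,238),(133,197),(140,240)],'side':[(229,308),(243,198),(265,200),(172,260)]}[n]
    for u,v in pts: print(n,u,v,X[v,u].round(3))
E
```

```text
top 208 185 [0.558 0.269 0.045]
top 203 140 [0.694 0.266 0.162]
top 271 125 [0.722 0.034 0.236]
top 267 168 [0.58  0.047 0.244]
top 335 182 [ 0.566 -0.186  0.03 ]
top 319 182 [ 0.561 -0.127  0.068]
top 383 187 [ 0.536 -0.345  0.096]
top 367 135 [ 0.709 -0.288  0.14 ]
top 437 212 [ 0.456 -0.555  0.002]
top 350 238 [ 0.363 -0.231  0.068]
top 133 197 [0.518 0.538 0.049]
top 140 240 [0.362 0.493 0.1  ]
side 229 308 [0.554 0.286 0.039]
side 243 198 [0.577 0.053 0.245]
side 265 200 [ 0.571 -0.131  0.068]
side 172 260 [0.723 0.248 0.153]
```

View pics/top0z.png

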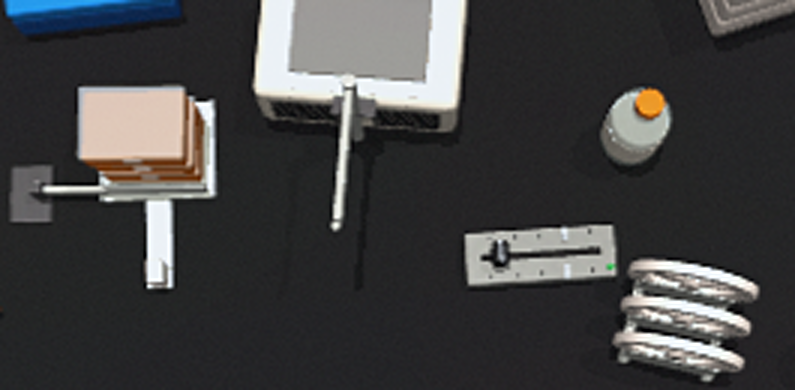

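View pics/side0z.png

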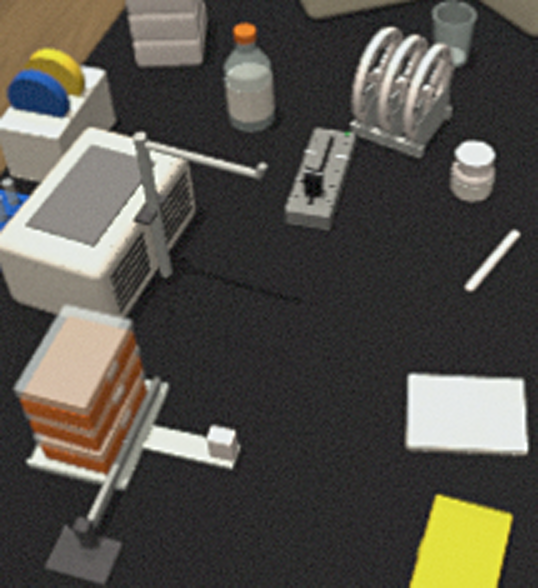

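The crops show the grip block at the tongue's end (top crop (160,272), side crop (222,440)), the rail running left to its post at (40,187), and the fader knob at (500,252) with the white line at x≈566. All three rack slots hold wheels. Next come the measurements.

Run:
```python
from h import *
def fit(q):
    m=q.mean(0); u,s,v=np.linalg.svd(q[:,:2]-m[:2]); t=v[0]; 
    pr=(q[:,:2]-m[:2])@t; return m.round(4),t.round(3),np.degrees(np.arctan2(t[1],t[0])).round(1),pr.min().round(3),pr.max().round(3),len(q)
for n in('top','side'):
    p,d,C=load(n,n+'0'); X=cloud(C,d); x,y,z=X[...,0],X[...,1],X[...,2]
    b=lambda x0,x1,y0,y1,z0,z1:X[(d>0)&(x>x0)&(x<x1)&(y>y0)&(y<y1)&(z>z0)&(z<z1)]
    print(n)
    print('griptop',fit(b(.5,.6,.2,.34,.040,.055)))
    print('tongue',fit(b(.575,.635,.2,.32,.003,.015)))
    print('rail',fit(b(.55,.7,.34,.42,.025,.045)))
    print('hook',fit(b(.59,.71,-.02,.1,.22,.26)), 'all',fit(b(.5,.74,-.02,.1,.225,.27)))
    print('stacktop',fit(b(.6,.8,.17,.36,.14,.17)))
    print('ctrlbox',fit(b(.48,.64,-.33,-.03,.022,.04)))
    print('knob',fit(b(.48,.64,-.33,-.03,.05,.09)))
    w=b(.38,.62,-.47,-.22,.135,.17); print('wheeltops',fit(w)); 
    hh,e=np.histogram(w[:,0],30); print(np.c_[e[:-1].round(3),hh].tolist())
```

```text
top
griptop (array([0.5581, 0.2766, 0.0455]), array([-0.991, -0.137]), np.float64(-172.1), np.float64(-0.015), np.float64(0.016), 47)
tongue (array([0.6064, 0.2667, 0.0067]), array([-0.086, -0.996]), np.float64(-94.9), np.float64(-0.054), np.float64(0.064), 189)
rail (array([0.6608, 0.3813, 0.0336]), array([ 0.029, -1.   ]), np.float64(-88.3), np.float64(-0.037), np.float64(0.041), 61)
hook (array([0.6496, 0.0417, 0.2385]), array([-0.995,  0.098]), np.float64(174.4), np.float64(-0.061), np.float64(0.059), 115) all (array([0.658 , 0.041 , 0.2399]), array([-0.996,  0.092]), np.float64(174.7), np.float64(-0.077), np.float64(0.088), 167)
stacktop (array([0.71  , 0.2845, 0.1552]), array([ 0., -1.]), np.float64(-90.0), np.float64(-0.062), np.float64(0.06), 877)
ctrlbox (array([ 0.5715, -0.1934,  0.0298]), array([0.073, 0.997]), np.float64(85.8), np.float64(-0.14), np.float64(0.101), 831)
knob (array([ 0.5396, -0.2335,  0.0675]), array([-0.321, -0.947]), np.float64(-108.7), np.float64(-0.114), np.float64(0.106), 109)
wheeltops (array([ 0.4929, -0.3439,  0.1482]), array([-0.992,  0.126]), np
[... 1387 characters left out ...]
1), 597)
knob (array([ 0.5346, -0.248 ,  0.0667]), array([0.309, 0.951]), np.float64(72.0), np.float64(-0.092), np.float64(0.132), 187)
wheeltops (array([ 0.4927, -0.3369,  0.1462]), array([-0.983,  0.183]), np.float64(169.4), np.float64(-0.051), np.float64(0.05), 254)
[[0.435, 4.0], [0.439, 8.0], [0.442, 11.0], [0.446, 13.0], [0.45, 13.0], [0.454, 12.0], [0.457, 13.0], [0.461, 7.0], [0.465, 3.0], [0.469, 0.0], [0.473, 1.0], [0.476, 4.0], [0.48, 9.0], [0.484, 9.0], [0.488, 14.0], [0.491, 14.0], [0.495, 13.0], [0.499, 12.0], [0.503, 5.0], [0.506, 3.0], [0.51, 0.0], [0.514, 0.0], [0.518, 6.0], [0.522, 10.0], [0.525, 13.0], [0.529, 14.0], [0.533, 14.0], [0.537, 14.0], [0.54, 9.0], [0.544, 6.0]]
```

```bash
cat > to.py <<'E'
import sys; from h import *
s=sensors.observe(); R,t=pose(); psi=np.degrees(np.arctan2(R[1,0],R[0,0]))
a=list(map(float,sys.argv[1:]))
print('t',round(s['t'],2),'pos',(t*1000).round(1),'psi',psi.round(2),'F',np.round(s['wrist_force'],1),'gap',round(s['finger_gap']*1000,1),'grip',round(s['grip_force'],1))
while a:
    x,y,z,p=a[:4]; a=a[4:]; v=R.T@(np.array([x,y,z])-t*1000); print('xyz',v.round(1).tolist(),'spin',round(-((p-psi+180)%360-180),1))
E
python3 to.py 559 276.5 350 180; python3 -m pendant '[{"xyz":[0,0,-60],"spin":0},{"xyz":[0,0,-130],"spin":0}]' 60
```

```text
t 0.1 pos [ 273.6 -643.9  213.4] psi 23.02 F [-0.6  0.   0.9] gap 91.6 grip 0.0
xyz [622.6, -735.6, -135.9] spin -157.0
t: 0.27
tool_pos: [0.2731, -0.6427, 0.2954]
eef_rot: [-0.003, 0.98, 0.2, -0.0]
wrist_force: [0.3, -0.0, 0.6]
finger_gap: 0.081
grip_force: 0.0
```

```bash
python3 -m pendant '[{"xyz":[207,-245,0],"spin":-52},{"xyz":[207,-245,0],"spin":-52},{"xyz":[207,-245,0],"spin":-52},{"xyz":[207,-245,0],"spin":-52},{"xyz":[207,-245,0],"spin":-52},{"xyz":[207,-245,0],"spin":-52},{"xyz":[207,-245,0],"spin":-52},{"xyz":[207,-245,0],"spin":-52}]' | tail -1; python3 to.py 464 -30 350 127
```

```text
grip_force: 0.0
t 0.93 pos [ 368.5 -334.9  297. ] psi 75.49 F [ 0.6 -1.2 -0.5] gap 60.2 grip 0.0
xyz [319.1, 16.0, -52.9] spin -51.5
```

```bash
python3 -m pendant '[{"xyz":[319,16,-53],"spin":-51.5},{"xyz":[319,16,-53],"spin":-51.5},{"xyz":[319,16,-53],"spin":-51.5},{"xyz":[319,16,-53],"spin":-51.5},{"xyz":[319,16,-53],"spin":-51.5},{"xyz":[319,16,-53],"spin":-51.5},{"xyz":[319,16,-53],"spin":-51.5},{"xyz":[319,16,-53],"spin":-51.5}]' | tail -1; python3 to.py 559 276.5 350 180
```

```text
grip_force: 0.0
t 1.6 pos [466.6 -31.1 350.9] psi 127.01 F [ 1.3 -1.  -0.6] gap 59.8 grip 0.0
xyz [190.0, 259.0, 1.0] spin -53.0
```

```bash
python3 -m pendant '[{"xyz":[190,259,1],"spin":-53},{"xyz":[190,259,1],"spin":-53},{"xyz":[190,259,1],"spin":-53},{"xyz":[190,259,1],"spin":-53},{"xyz":[190,259,1],"spin":-53},{"xyz":[190,259,1],"spin":-53},{"xyz":[190,259,1],"spin":-53},{"xyz":[190,259,1],"spin":-53}]' | tail -1
python3 -m pendant '[{"xyz":[0,0,60],"spin":0},{"xyz":[0,0,120],"spin":0},{"xyz":[0,0,120],"spin":0},{"xyz":[0,0,120],"spin":0},{"xyz":[0,0,120],"spin":0}]' | tail -1
python3 - <<'E'
from h import *
p,d,C=snap('wrist','w1'); X=cloud(C,d); x,y,z=[X[...,i] for i in range(3)]
def box(n,m):
    q=X[m&(d>0)]; r=cv2.minAreaRect((q[:,:2]*1000).astype(np.float32)); print(n,np.round(r[0],1),np.round(r[1],1),round(r[2],1),'z',np.median(q[:,2]).round(4),len(q))
box('grip',(abs(x-.559)<.05)&(abs(y-.277)<.05)&(z>.04)&(z<.055))
box('tongue',(x>.57)&(x<.63)&(abs(y-.277)<.05)&(z>.002)&(z<.012)&(p.min(2)>120))
E
python3 to.py 559 276.5 150 180
```

```text
grip_force: 0.0
grip_force: 0.0
grip [560.9 274.4] [30.6 19.8] 2.9 z 0.0452 630
tongue [599.9 275.1] [59.7 30. ] 0.8 z 0.0055 1175
t 2.73 pos [561.9 273.2 230.6] psi 179.51 F [ 0.7 -0.2  0.6] gap 59.8 grip 0.0
xyz [3.0, 3.3, 80.6] spin -0.5
```

View pics/w1.png

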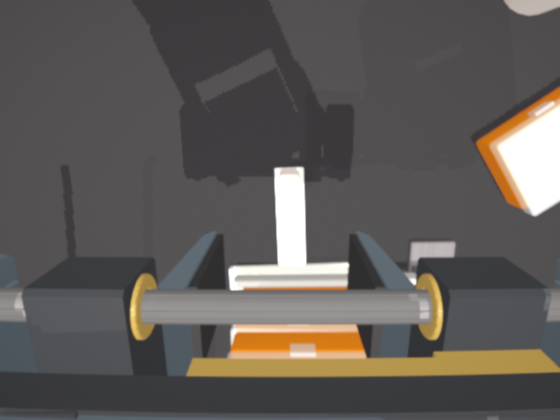

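The wrist view shows the grip block at pixel (290,172), with the tongue running straight down to the rail and stack. The grip top measures 30.6 x 19.8 mm at z 45 mm, which matches. Next I'll descend and grip.

```bash
python3 -m pendant '[{"xyz":[1.5,1.5,60],"spin":-0.5},{"xyz":[1.5,1.5,120],"spin":-0.5},{"xyz":[1.5,1.5,180],"spin":-0.5},{"xyz":[1.5,1.5,205],"spin":-0.5},{"xyz":[1.5,1.5,217],"spin":-0.5},{"xyz":[1.5,1.5,217],"spin":-0.5},{"xyz":[1.5,1.5,217],"spin":-0.5}]' | tail -6;python3 to.py 560.5 275 13 180
python3 -m pendant '[{"xyz":[0,0,0],"spin":0},{"xyz":[0,0,0],"spin":0},{"xyz":[0,0,0],"spin":0},{"xyz":[0,0,0],"spin":0},{"xyz":[0,0,0],"spin":0},{"xyz":[0,0,0],"spin":0}]' 0 20; python3 to.py 400 275 13 180
```

```text
t: 3.32
tool_pos: [0.5601, 0.2745, 0.0122]
eef_rot: [-0.001, -0.0, 1.0, -0.0]
wrist_force: [-0.2, 0.2, 1.4]
finger_gap: 0.0602
grip_force: 0.0
t 3.32 pos [560.1 274.5  12.2] psi -179.99 F [-0.2  0.2  1.4] gap 60.2 grip 0.0
xyz [-0.4, 0.5, -0.8] spin 0.0
t: 3.82
tool_pos: [0.5603, 0.2747, 0.0131]
eef_rot: [0.0, -0.0, 1.0, 0.0]
wrist_force: [0.2, 0.4, 0.9]
finger_gap: 0.0231
grip_force: 0.0
t 3.82 pos [560.3 274.7  13.1] psi -179.98 F [0.2 0.4 0.9] gap 23.1 grip 0.0
xyz [160.3, 0.4, -0.1] spin 0.0
```

```bash
python3 -m pendant '[{"xyz":[0,0,0],"spin":0},{"xyz":[0,0,0],"spin":0},{"xyz":[0,0,0],"spin":0},{"xyz":[2,0,0],"spin":0},{"xyz":[5,0,0],"spin":0},{"xyz":[10,0,0],"spin":0},{"xyz":[15,0,0],"spin":0},{"xyz":[20,0,0],"spin":0}]'; python3 -m pendant '[{"xyz":[5,0,0],"spin":0},{"xyz":[10,0,0],"spin":0},{"xyz":[15,0,0],"spin":0},{"xyz":[20,0,0],"spin":0},{"xyz":[25,0,0],"spin":0},{"xyz":[30,0,0],"spin":0},{"xyz":[35,0,0],"spin":0},{"xyz":[40,0,0],"spin":0}]'
```

```text
t: 4.48
tool_pos: [0.541, 0.2749, 0.0129]
eef_rot: [0.001, -0.0, 1.0, 0.0]
wrist_force: [7.0, 0.6, 3.0]
finger_gap: 0.0199
grip_force: 20.0
t: 5.15
tool_pos: [0.5011, 0.275, 0.0129]
eef_rot: [0.001, -0.0, 1.0, 0.001]
wrist_force: [7.5, 0.8, 2.6]
finger_gap: 0.0198
grip_force: 20.0
```

```bash
cat > stk.py <<'E'
from h import *
import sys
p,d,C=snap('side',sys.argv[1]); X=cloud(C,d); x,y,z=[X[...,i] for i in range(3)]
hsv=cv2.cvtColor(p,cv2.COLOR_RGB2HSV); 
for a,b in((.13,.17),):
    m=(d>0)&(z>a)&(z<b)&(x>.6)&(x<.8)&(y>.15)&(y<.4); q=X[m]; r=cv2.minAreaRect((q[:,:2]*1000).astype(np.float32)); print('stack top',np.round(q.mean(0),3),np.round(r[0]),np.round(r[1]),r[2],np.percentile(q[:,2],[5,50,95]).round(3))
E
python3 stk.py s1;  python3 -m pendant '[{"xyz":[5,0,0],"spin":0},{"xyz":[10,0,0],"spin":0},{"xyz":[15,0,0],"spin":0},{"xyz":[20,0,0],"spin":0},{"xyz":[25,0,0],"spin":0},{"xyz":[30,0,0],"spin":0},{"xyz":[35,0,0],"spin":0},{"xyz":[40,0,0],"spin":0}]'|tail -4; python3 stk.py s2
```

```text
stack top [0.701 0.292 0.152] [705. 285.] [121.  86.] 89.4767837524414 [0.136 0.154 0.157]
eef_rot: [0.001, -0.0, 1.0, 0.001]
wrist_force: [4.7, 0.9, 5.8]
finger_gap: 0.0198
grip_force: 20.0
stack top [0.711 0.291 0.15 ] [716. 283.] [ 88. 124.] 0.6524947285652161 [0.136 0.151 0.156]
```

Stack is standing and settling. I'll continue the draw.

```bash
python3 -m pendant '[{"xyz":[4,0,0],"spin":0},{"xyz":[8,0,0],"spin":0},{"xyz":[12,0,0],"spin":0},{"xyz":[16,0,0],"spin":0},{"xyz":[20,0,0],"spin":0},{"xyz":[24,0,0],"spin":0},{"xyz":[28,0,0],"spin":0},{"xyz":[32,0,0],"spin":0}]'|tail -4;python3 stk.py s3
python3 -m pendant '[{"xyz":[4,0,0],"spin":0},{"xyz":[8,0,0],"spin":0},{"xyz":[12,0,0],"spin":0},{"xyz":[16,0,0],"spin":0},{"xyz":[20,0,0],"spin":0},{"xyz":[24,0,0],"spin":0},{"xyz":[28,0,0],"spin":0},{"xyz":[30,0,0],"spin":0}]'|tail -4;  python3 stk.py s4; python3 to.py
python3 - <<'E'
from h import *
p,d,C=load('side','s4'); cv2.imwrite('pics/s4z.png',cv2.resize(p[150:365,140:355,::-1],None,fx=2.5,fy=2.5))
E
```

```text
eef_rot: [0.001, -0.0, 1.0, 0.001]
wrist_force: [5.6, -0.4, 6.4]
finger_gap: 0.0199
grip_force: 20.0
stack top [0.702 0.291 0.147] [706. 284.] [ 87. 124.] 1.7164140939712524 [0.138 0.148 0.151]
eef_rot: [0.001, -0.0, 1.0, 0.001]
wrist_force: [5.9, 0.9, 6.9]
finger_gap: 0.0197
grip_force: 20.0
stack top [0.702 0.291 0.147] [705. 284.] [ 88. 122.] 0.25024405121803284 [0.138 0.148 0.151]
t 7.35 pos [398.5 275.   12.9] psi -179.97 F [2.5 1.5 8.7] gap 20.1 grip 20.0
```

View pics/s4z.png

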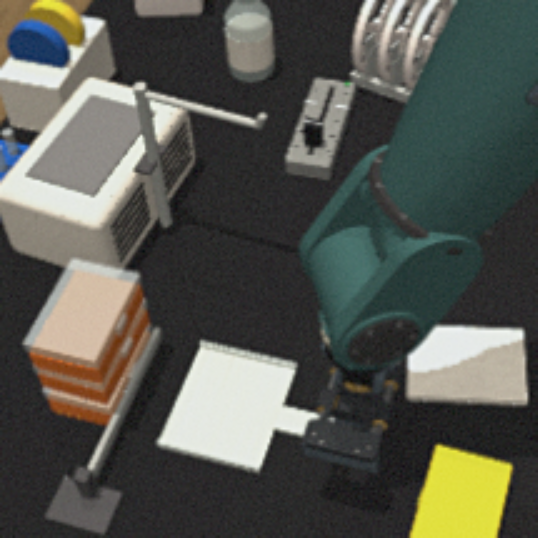

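The stack stands on the table behind the rail at pixel (85,340), and the plate is fully out at (225,405). Now I'll swing it and slide it under the hook.

```bash
python3 to.py 438 231 13 122
```

```text
t 7.35 pos [398.5 275.   12.9] psi -179.97 F [2.5 1.5 8.7] gap 20.1 grip 20.0
xyz [-39.4, -44.1, -0.1] spin 58.0
```

```bash
python3 -m pendant '[{"xyz":[-4,-4,0],"spin":5},{"xyz":[-8,-9,0],"spin":11},{"xyz":[-12,-13,0],"spin":17},{"xyz":[-16,-18,0],"spin":23},{"xyz":[-20,-22,0],"spin":29},{"xyz":[-24,-26,0],"spin":35},{"xyz":[-28,-31,0],"spin":41},{"xyz":[-32,-35,0],"spin":47}]'|tail -4
python3 to.py 438 231 13 122
```

```text
eef_rot: [0.001, 0.401, 0.916, 0.001]
wrist_force: [1.5, 5.7, 10.9]
finger_gap: 0.0201
grip_force: 20.0
t 8.02 pos [430.7 239.8  12.9] psi 132.76 F [ 1.5  5.7 10.9] gap 20.1 grip 20.0
xyz [-11.4, -0.6, -0.1] spin 10.8
```

```bash
python3 -m pendant '[{"xyz":[-6,0,0],"spin":5},{"xyz":[-11,-1,0],"spin":10.8},{"xyz":[-11,-1,0],"spin":10.8}]'|tail -3
python3 to.py 542 175.5 13 122
```

```text
wrist_force: [0.3, -3.6, 15.9]
finger_gap: 0.0195
grip_force: 20.0
t 8.27 pos [437.7 230.6  12.9] psi 121.81 F [ 0.3 -3.6 15.9] gap 19.5 grip 20.0
xyz [-101.8, 59.6, -0.0] spin -0.2
```

```bash
python3 -m pendant '[{"xyz":[0,0,-1],"spin":0},{"xyz":[-10,6,-1],"spin":0},{"xyz":[-20,12,-1],"spin":0},{"xyz":[-30,18,-1],"spin":0},{"xyz":[-41,24,-1],"spin":0},{"xyz":[-52,30,-1],"spin":0},{"xyz":[-63,36,-1],"spin":0},{"xyz":[-72,42,-1],"spin":0}]'|tail -3
python3 to.py 542 175.5 13 122
```

```text
wrist_force: [0.2, -0.3, -1.6]
finger_gap: 0.0201
grip_force: 20.0
t 8.93 pos [512.  191.3  13.2] psi 122.19 F [ 0.2 -0.3 -1.6] gap 20.1 grip 20.0
xyz [-29.3, 17.0, 0.2] spin 0.2
```

```bash
python3 -m pendant '[{"xyz":[-10,6,0],"spin":0},{"xyz":[-20,12,0],"spin":0},{"xyz":[-29,17,0],"spin":0},{"xyz":[-29,17,0],"spin":0},{"xyz":[-29,17,0],"spin":0}]'|tail -3
python3 - <<'E'
from h import *
for n in('side','top'):
    p,d,C=snap(n,'pl_'+n); 
    X=onz(C,np.argwhere(np.ones(d.shape))[:,::-1],.006).reshape(*d.shape,3); Y=cloud(C,d)
    m=(p.min(2)>140)&(abs(Y[...,2]-.006)<.012)&(X[...,0]>.5)&(X[...,0]<.75)&(X[...,1]>-.1)&(X[...,1]<.14)
    m=m.astype(np.uint8); nl,l,s,c=cv2.connectedComponentsWithStats(m); i=1+s[1:,4].argmax(); q=X[l==i][:,:2]
    r=cv2.minAreaRect((q*1000).astype(np.float32)); print(n,len(q),q.mean(0).round(4),np.round(r[0],1),np.round(r[1],1),round(r[2],1))
cv2.imwrite('pics/plz.png',cv2.resize(load('side','pl_side')[0][130:330,140:355,::-1],None,fx=2.5,fy=2.5))
E
python3 to.py 542 175.5 13 122
```

```text
wrist_force: [-0.5, 0.2, -1.6]
finger_gap: 0.0197
grip_force: 20.0
side 218 [0.6704 0.063 ] [674.2  63. ] [45.6 97.2] 49.6
top 1239 [0.6158 0.0506] [608.4  67.7] [140.2 170.6] 32.1
t 9.45 pos [540.  176.8  13.2] psi 122.23 F [ 0.  -1.1 -1.1] gap 19.5 grip 20.0
xyz [-2.2, 0.9, 0.2] spin 0.2
```

View pics/plz.png

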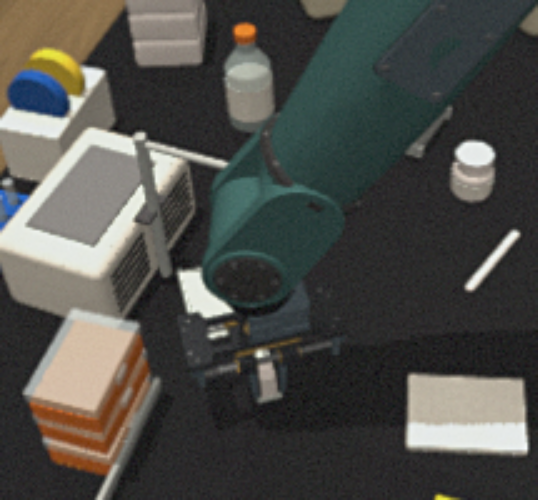

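The arm hides most of the plate here; its back corner shows at (203,295), clear of the post, and the stack is intact. The top camera puts plate_mid at (0.622, 0.046), 9 mm from drip_spot. I'll release and rise.

```bash
python3 -m pendant '[{"xyz":[0,0,0],"spin":0},{"xyz":[0,0,0],"spin":0},{"xyz":[0,0,0],"spin":0},{"xyz":[0,0,0],"spin":0},{"xyz":[0,0,-20],"spin":0},{"xyz":[0,0,-60],"spin":0},{"xyz":[0,0,-100],"spin":0},{"xyz":[0,0,-140],"spin":0}]' 50 | tail -3
python3 -m pendant '[{"xyz":[0,0,-40],"spin":0},{"xyz":[0,0,-80],"spin":0},{"xyz":[0,0,-120],"spin":0},{"xyz":[0,0,-160],"spin":0},{"xyz":[0,0,-200],"spin":0},{"xyz":[0,0,-210],"spin":0}]' 30 | tail -3
python3 to.py 490 -60 350 85
```

```text
wrist_force: [1.0, 0.3, 0.3]
finger_gap: 0.0498
grip_force: 0.0
wrist_force: [-0.4, 0.2, 1.4]
finger_gap: 0.0298
grip_force: 0.0
t 10.62 pos [542.1 177.4 370.2] psi 122.23 F [-0.4  0.2  1.4] gap 29.8 grip 0.0
xyz [-172.9, -170.9, 19.3] spin 37.2
```

```bash
python3 -m pendant '[{"xyz":[-173,-171,15],"spin":37},{"xyz":[-173,-171,15],"spin":37},{"xyz":[-173,-171,15],"spin":37},{"xyz":[-173,-171,15],"spin":37},{"xyz":[-173,-171,15],"spin":37},{"xyz":[-173,-171,15],"spin":37},{"xyz":[-173,-171,15],"spin":37}]' | tail -1
python3 to.py 492 -320 330 87
```

```text
grip_force: 0.0
t 11.2 pos [486.5 -64.9 347.6] psi 84.92 F [-0.1  0.6 -0.8] gap 29.9 grip 0.0
xyz [-253.6, 28.1, 17.8] spin -2.1
```

```bash
python3 -m pendant '[{"xyz":[-254,28,18],"spin":-2},{"xyz":[-254,28,18],"spin":-2},{"xyz":[-254,28,18],"spin":-2},{"xyz":[-254,28,18],"spin":-2},{"xyz":[-254,28,18],"spin":-2},{"xyz":[-254,28,18],"spin":-2},{"xyz":[-254,28,18],"spin":-2},{"xyz":[-254,28,18],"spin":-2}]' | tail -1
cat > wh.py <<'E'
from h import *
import sys
p,d,C=snap('wrist',sys.argv[1]); X=cloud(C,d); z=X[...,2]
m=(d>0)&(z>.143)&(z<.162)&(X[...,0]>.39)&(X[...,0]<.6)&(X[...,1]>-.45)&(X[...,1]<-.22)&(p.min(2)>90)
nl,l,s,c=cv2.connectedComponentsWithStats(m.astype(np.uint8))
for i in range(1,nl):
    if s[i,4]<60: continue
    q=X[l==i]; r=cv2.fitLine((q[:,:2]*1000).astype(np.float32),cv2.DIST_HUBER,0,.01,.01).ravel(); a=cv2.minAreaRect((q[:,:2]*1000).astype(np.float32))
    t=q[q[:,2]>np.percentile(q[:,2],70)]
    print(s[i,4],'med',np.median(q,0).round(4),'top30',t.mean(0).round(4),'dir',np.degrees(np.arctan2(r[1],r[0])).round(1),'rect',np.round(a[0],1),np.round(a[1],1),round(a[2],1))
E
python3 wh.py w2; python3 to.py
```

```text
grip_force: 0.0
798 med [ 0.4567 -0.3267  0.1529] top30 [ 0.4541 -0.3373  0.1549] dir 75.9 rect [ 456.1 -329.5] [66.5 12.8] 76.9
1004 med [ 0.4948 -0.343   0.1519] top30 [ 0.4941 -0.3473  0.1546] dir 76.5 rect [ 494.2 -346.9] [82.3 12.7] 76.2
651 med [ 0.5385 -0.3399  0.1519] top30 [ 0.5361 -0.3522  0.1548] dir 74.6 rect [ 538.7 -341.5] [51.2 13. ] 76.5
t 11.92 pos [ 494.5 -316.4  329.5] psi 87.15 F [-0.2  0.6  0.3] gap 29.9 grip 0.0
```

View pics/w2.png

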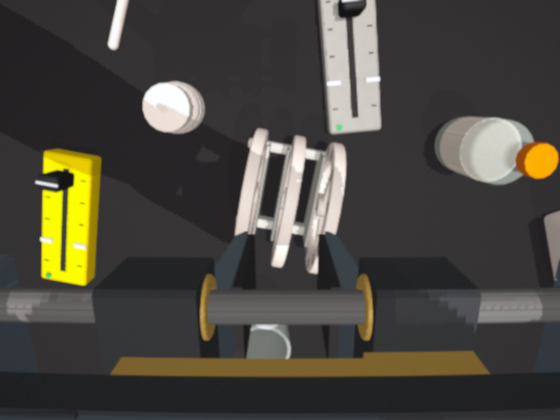

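The wrist view shows three wheels at pixels (255,180), (290,200) and (328,205), with the jar, fader box and bottle around them. The plane direction is ≈76.3°, the tops are at 155 mm and the spacing is 42 mm, all as expected. I'll start with the far wheel.

```bash
python3 to.py 535.5 -355.5 200 76.3
```

```text
t 11.92 pos [ 494.5 -316.4  329.5] psi 87.15 F [-0.2  0.6  0.3] gap 29.9 grip 0.0
xyz [-37.1, 43.0, 129.4] spin 10.8
```

```bash
python3 -m pendant '[{"xyz":[-15,20,20],"spin":6},{"xyz":[-37,43,40],"spin":10.8},{"xyz":[-37,43,80],"spin":10.8},{"xyz":[-37,43,120],"spin":10.8},{"xyz":[-37,43,129],"spin":10.8},{"xyz":[-37,43,129],"spin":10.8},{"xyz":[-37,43,129],"spin":10.8}]' | tail -1;  python3 to.py 535.5 -355.5 138 76.3; python3 wh.py w3
```

```text
grip_force: 0.0
t 12.5 pos [ 536.6 -354.5  202.8] psi 76.48 F [ 0.8 -1.3  0.4] gap 29.9 grip 0.0
xyz [-1.2, -0.9, 64.8] spin 0.2
1822 med [ 0.499  -0.3335  0.1528] top30 [ 0.495  -0.3465  0.1548] dir 75.5 rect [ 497.8 -336.1] [60.5 12.7] 76.6
1909 med [ 0.4584 -0.3251  0.1521] top30 [ 0.4545 -0.336   0.1546] dir 78.9 rect [ 457.3 -324.6] [55.9 12.4] 76.4
2274 med [ 0.5363 -0.3513  0.1523] top30 [ 0.5352 -0.3565  0.1547] dir 76.4 rect [ 535.1 -357. ] [81.1 12.8] 76.3
```

```bash
python3 -m pendant '[{"xyz":[-2.8,-0.9,20],"spin":0},{"xyz":[-2.8,-0.9,40],"spin":0},{"xyz":[-2.8,-0.9,57],"spin":0},{"xyz":[-2.8,-0.9,65],"spin":0},{"xyz":[-2.8,-0.9,65],"spin":0},{"xyz":[-2.8,-0.9,65],"spin":0}]' | tail -3; python3 to.py; python3 -m pendant '[{"xyz":[0,0,0],"spin":0},{"xyz":[0,0,0],"spin":0},{"xyz":[0,0,0],"spin":0},{"xyz":[0,0,0],"spin":0},{"xyz":[0,0,0],"spin":0},{"xyz":[0,0,0],"spin":0}]' 0 30; python3 to.py
```

```text
wrist_force: [1.5, -0.6, 0.2]
finger_gap: 0.0302
grip_force: 0.0
t 13.05 pos [ 535.2 -358.2  138.1] psi 76.43 F [ 1.5 -0.6  0.2] gap 30.2 grip 0.0
t: 13.55
tool_pos: [0.5349, -0.3581, 0.137]
eef_rot: [0.001, 0.786, 0.619, 0.0]
wrist_force: [0.4, 0.2, 5.8]
finger_gap: 0.0118
grip_force: 30.0
t 13.55 pos [ 534.9 -358.1  137. ] psi 76.42 F [0.4 0.2 5.8] gap 11.8 grip 30.0
```

```bash
python3 -m pendant '[{"xyz":[0,0,-10],"spin":0},{"xyz":[0,0,-40],"spin":0},{"xyz":[0,0,-80],"spin":0},{"xyz":[0,0,-120],"spin":0},{"xyz":[0,0,-160],"spin":0},{"xyz":[0,0,-190],"spin":0},{"xyz":[0,0,-190],"spin":0}]' | tail -3; python3 to.py 505 55 328 84.9
```

```text
wrist_force: [0.9, -0.1, -0.9]
finger_gap: 0.0119
grip_force: 30.0
t 14.13 pos [ 536.3 -359.1  334.1] psi 76.42 F [ 0.9 -0.1 -0.9] gap 11.9 grip 30.0
xyz [395.2, -127.7, 3.6] spin -8.5
```

```bash
python3 -m pendant '[{"xyz":[30,-10,0],"spin":0},{"xyz":[60,-20,0],"spin":0},{"xyz":[98,-32,0],"spin":0},{"xyz":[138,-44,0],"spin":0},{"xyz":[178,-57,0],"spin":0},{"xyz":[214,-69,0],"spin":0},{"xyz":[250,-80,0],"spin":0},{"xyz":[285,-92,0],"spin":0}]' | tail -1;  python3 -m pendant '[{"xyz":[35,-12,0],"spin":-2},{"xyz":[70,-23,0],"spin":-4},{"xyz":[95,-32,0],"spin":-6},{"xyz":[110,-36,3],"spin":-8.5},{"xyz":[110,-36,3],"spin":-8.5},{"xyz":[110,-36,3],"spin":-8.5}]' | tail -3
python3 - <<'E'
from h import *
for n in('side','top'):
    p,d,C=snap(n,'hk1_'+n)
cv2.imwrite('pics/hk1.png',cv2.resize(np.hstack([load('side','hk1_side')[0][100:250,160:330],load('top','hk1_top')[0][90:240,200:370]])[:,:,::-1],None,fx=2.3,fy=2.3))
E
python3 to.py 505 55 265 84.9
```

```text
grip_force: 30.0
wrist_force: [0.4, -0.4, -0.5]
finger_gap: 0.0118
grip_force: 30.0
t 15.4 pos [502.6  55.7 323.2] psi 84.86 F [ 0.1  0.2 -1.4] gap 11.9 grip 30.0
xyz [-0.5, 2.4, 58.2] spin -0.0
```

View pics/hk1.png

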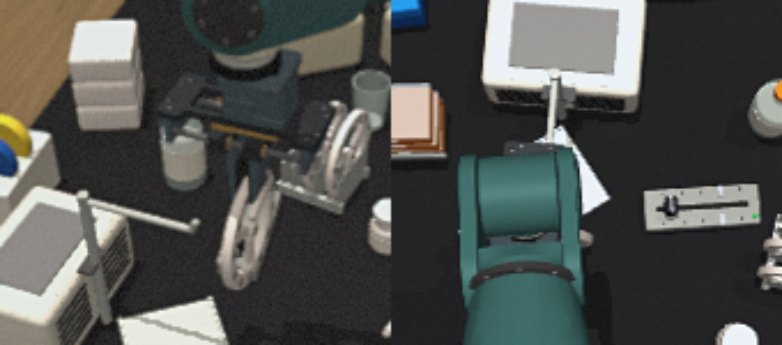

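The left half shows the wheel held upright in front of the hook tip (195,228) with its window open. I'll lower to threading height and slide over the tip.

```bash
python3 -m pendant '[{"xyz":[0,0,20],"spin":0},{"xyz":[0,0,40],"spin":0},{"xyz":[0,0,58],"spin":0},{"xyz":[0,0,58],"spin":0},{"xyz":[0,0,58],"spin":0}]' | tail -3;  python3 to.py 689 39 265 84.9; python3 -m pendant '[{"xyz":[0,10,0],"spin":0},{"xyz":[0,25,0],"spin":0},{"xyz":[0,40,0],"spin":0},{"xyz":[0,55,0],"spin":0},{"xyz":[0,70,0],"spin":0},{"xyz":[0,85,0],"spin":0},{"xyz":[0,100,0],"spin":0},{"xyz":[0,100,0],"spin":0}]' | tail -3;  python3 to.py 689 39 265 84.9
```

```text
wrist_force: [-0.7, -0.1, -0.3]
finger_gap: 0.0116
grip_force: 30.0
t 15.82 pos [502.5  55.5 265.1] psi 84.83 F [-0.7 -0.1 -0.3] gap 11.6 grip 30.0
xyz [0.4, 187.2, -0.2] spin -0.1
wrist_force: [-0.4, 0.9, -1.4]
finger_gap: 0.0118
grip_force: 30.0
t 16.48 pos [605.7  46.9 266.9] psi 84.88 F [-0.4  0.9 -1.4] gap 11.8 grip 30.0
xyz [-0.4, 83.6, 2.1] spin -0.0
```

Past the tip with no contact force. On to +38 mm, then lower.

```bash
python3 -m pendant '[{"xyz":[0,15,0],"spin":0},{"xyz":[0,35,0],"spin":0},{"xyz":[0,55,0],"spin":0},{"xyz":[0,75,0],"spin":0},{"xyz":[0,84,0],"spin":0},{"xyz":[0,84,10],"spin":0},{"xyz":[0,84,18],"spin":0},{"xyz":[0,84,22],"spin":0}]' | tail -3;  python3 to.py;python3 -m pendant '[{"xyz":[0,0,0],"spin":0},{"xyz":[0,0,0],"spin":0}]' | tail -3;  python3 to.py
```

```text
wrist_force: [-0.3, -0.4, -1.5]
finger_gap: 0.0114
grip_force: 30.0
t 17.15 pos [684.5  40.  241.5] psi 84.92 F [-0.3 -0.4 -1.5] gap 11.4 grip 30.0
wrist_force: [0.3, -0.0, -1.1]
finger_gap: 0.0117
grip_force: 30.0
t 17.32 pos [685.2  40.1 243. ] psi 84.93 F [ 0.3 -0.  -1.1] gap 11.7 grip 30.0
```

```bash
python3 -m pendant '[{"xyz":[0,2,1],"spin":0},{"xyz":[0,2,1.5],"spin":0},{"xyz":[0,2,1.5],"spin":0},{"xyz":[0,2,1.5],"spin":0},{"xyz":[0,2,1.5],"spin":0},{"xyz":[0,2,-20],"spin":0},{"xyz":[0,2,-55],"spin":0},{"xyz":[0,2,-90],"spin":0}]' 26 | tail -3
cat > hang.py <<'E'
from h import *
import sys
o=np.array([.651,.0425,.235]); ex=np.array([.996,-.09,0]); ey=np.array([.09,.996,0])
for n in('side','top'):
    p,d,C=snap(n,sys.argv[1]+n); Y=(cloud(C,d)-o); a,b,z=Y@ex,Y@ey,Y[...,2]
    m=(d>0)&(abs(a)<.11)&(abs(b)<.09)&(((z<-.03)&(z>-.13))|((z>.008)&(z<.03)&(a<.065)&(a>-.068)))
    q=np.c_[a[m],b[m],z[m]]; h,e=np.histogram(q[:,0],np.arange(-.11,.115,.01)); print(n,dict(zip((e[:-1]*1000).round().astype(int).tolist(),h.tolist())),'b',np.percentile(q[:,1],[1,99]).round(3) if len(q) else'', 'z',np.percentile(q[:,2],[1,99]).round(3) if len(q) else'')
E
python3 hang.py h1;  python3 to.py 505 55 330 84.9
```

```text
wrist_force: [-0.5, 1.1, 0.1]
finger_gap: 0.0257
grip_force: 0.0
side {-110: 0, -100: 0, -90: 0, -80: 0, -70: 0, -60: 0, -50: 0, -40: 0, -30: 0, -20: 0, -10: 0, 0: 0, 10: 0, 20: 331, 30: 236, 40: 3, 50: 0, 60: 0, 70: 29, 80: 38, 90: 123, 100: 81} b [-0.083  0.084] z [-0.128  0.023]
top {-110: 0, -100: 0, -90: 0, -80: 0, -70: 0, -60: 0, -50: 0, -40: 0, -30: 0, -20: 0, -10: 0, 0: 0, 10: 0, 20: 14, 30: 5, 40: 0, 50: 0, 60: 0, 70: 0, 80: 3, 90: 43, 100: 34} b [-0.089 -0.05 ] z [-0.129 -0.032]
t 18.08 pos [690.4  39.9 339.8] psi 84.92 F [0.3 0.3 0.6] gap 26.1 grip 0.0
xyz [-1.3, -186.1, 8.3] spin 0.0
```

Wheel hangs at about +30 mm. Back for the middle wheel.

```bash
python3 to.py 494 -347 300 76.3;  python3 -m pendant '[{"xyz":[-40,-16,0],"spin":0},{"xyz":[-80,-32,0],"spin":0},{"xyz":[-120,-48,0],"spin":0},{"xyz":[-160,-64,0],"spin":0},{"xyz":[-200,-80,0],"spin":0},{"xyz":[-240,-96,0],"spin":0},{"xyz":[-280,-112,0],"spin":0},{"xyz":[-320,-128,0],"spin":0}]' 30| tail -1; python3 to.py 494 -347 240 76.3
```

```text
t 18.08 pos [690.4  39.9 339.8] psi 84.92 F [0.3 0.3 0.6] gap 26.1 grip 0.0
xyz [-402.8, -161.7, 38.1] spin 8.6
grip_force: 0.0
t 18.75 pos [ 536.  -259.   333.3] psi 84.93 F [ 0.4  0.1 -0.6] gap 30.1 grip 0.0
xyz [-91.3, -34.1, 93.3] spin 8.6
```

```bash
python3 -m pendant '[{"xyz":[-35,-12,20],"spin":4},{"xyz":[-70,-24,40],"spin":8.6},{"xyz":[-91,-34,70],"spin":8.6},{"xyz":[-91,-34,93],"spin":8.6},{"xyz":[-91,-34,120],"spin":8.6},{"xyz":[-91,-34,120],"spin":8.6},{"xyz":[-91,-34,120],"spin":8.6},{"xyz":[-91,-34,120],"spin":8.6}]' | tail -1;  python3 to.py 494.5 -347 138 76.3; python3 wh.py w4
```

```text
grip_force: 0.0
t 19.42 pos [ 496.1 -345.4  214.7] psi 76.34 F [-0.9 -0.   0.5] gap 29.8 grip 0.0
xyz [-1.9, -1.2, 76.7] spin 0.0
1771 med [ 0.4578 -0.3258  0.1527] top30 [ 0.4541 -0.3367  0.1547] dir 74.4 rect [ 456.  -330.2] [66.5 12.6] 76.0
2125 med [ 0.4953 -0.3414  0.1521] top30 [ 0.4943 -0.3465  0.1547] dir 76.2 rect [ 494.3 -347. ] [81.  12.5] 75.9
```

```bash
python3 -m pendant '[{"xyz":[-2,-1.3,25],"spin":0},{"xyz":[-2,-1.3,50],"spin":0},{"xyz":[-2,-1.3,70],"spin":0},{"xyz":[-2,-1.3,77],"spin":0},{"xyz":[-2,-1.3,77],"spin":0},{"xyz":[-2,-1.3,77],"spin":0}]' | tail -1; python3 to.py; python3 -m pendant '[{"xyz":[0,0,0],"spin":0},{"xyz":[0,0,0],"spin":0},{"xyz":[0,0,0],"spin":0},{"xyz":[0,0,0],"spin":0},{"xyz":[0,0,0],"spin":0},{"xyz":[0,0,0],"spin":0}]' 0 30|tail -2; python3 to.py;  python3 -m pendant '[{"xyz":[0,0,-10],"spin":0},{"xyz":[0,0,-40],"spin":0},{"xyz":[0,0,-80],"spin":0},{"xyz":[0,0,-120],"spin":0},{"xyz":[0,0,-160],"spin":0},{"xyz":[0,0,-190],"spin":0},{"xyz":[0,0,-190],"spin":0}]' | tail -3; python3 to.py 505 55 323 84.9
```

```text
grip_force: 0.0
t 19.97 pos [ 494.4 -347.2  137.7] psi 76.34 F [-1.1 -0.4  0.7] gap 30.1 grip 0.0
finger_gap: 0.0118
grip_force: 30.0
t 20.47 pos [ 494.1 -347.2  137. ] psi 76.31 F [ 0.8 -0.   7.3] gap 11.8 grip 30.0
wrist_force: [0.5, -0.0, -0.3]
finger_gap: 0.0116
grip_force: 30.0
t 21.05 pos [ 495.5 -348.1  333.8] psi 76.32 F [ 0.5 -0.  -0.3] gap 11.6 grip 30.0
xyz [394.0, -86.1, 8.7] spin -8.6
```

```bash
python3 -m pendant '[{"xyz":[30,-7,0],"spin":0},{"xyz":[60,-13,0],"spin":0},{"xyz":[98,-22,0],"spin":0},{"xyz":[138,-30,0],"spin":0},{"xyz":[178,-39,0],"spin":0},{"xyz":[214,-47,0],"spin":0},{"xyz":[250,-55,0],"spin":0},{"xyz":[285,-63,0],"spin":0}]' | tail -1;  python3 -m pendant '[{"xyz":[35,-7,0],"spin":-2},{"xyz":[70,-15,0],"spin":-4},{"xyz":[95,-21,0],"spin":-6},{"xyz":[109,-23,5],"spin":-8.5},{"xyz":[109,-23,5],"spin":-8.5},{"xyz":[109,-23,5],"spin":-8.5}]' | tail -1;  python3 to.py 503 55.5 265 84.9
```

```text
grip_force: 30.0
grip_force: 30.0
t 22.22 pos [502.8  56.7 321. ] psi 84.86 F [-0.1 -0.2 -1.4] gap 11.8 grip 30.0
xyz [-1.1, 0.4, 56.0] spin -0.0
```

```bash
python3 -m pendant '[{"xyz":[-1,0,20],"spin":0},{"xyz":[-1,0,40],"spin":0},{"xyz":[-1,0,56],"spin":0},{"xyz":[-1,0,56],"spin":0},{"xyz":[-1,0,56],"spin":0}]' | tail -1;  python3 to.py 646 43 265 84.9; python3 -m pendant '[{"xyz":[0,10,0],"spin":0},{"xyz":[0,25,0],"spin":0},{"xyz":[0,40,0],"spin":0},{"xyz":[0,55,0],"spin":0},{"xyz":[0,70,0],"spin":0},{"xyz":[0,85,0],"spin":0},{"xyz":[0,100,0],"spin":0},{"xyz":[0,100,0],"spin":0}]' | tail -3;  python3 to.py 646 43 243 84.9
```

```text
grip_force: 30.0
t 22.63 pos [502.9  54.4 265.2] psi 84.72 F [ 0.3  0.5 -0.3] gap 11.7 grip 30.0
xyz [1.8, 143.6, -0.0] spin -0.2
wrist_force: [-1.4, 0.3, -0.8]
finger_gap: 0.0116
grip_force: 30.0
t 23.3 pos [606.1  45.7 266.8] psi 84.77 F [-1.4  0.3 -0.8] gap 11.6 grip 30.0
xyz [0.9, 40.0, 23.9] spin -0.1
```

```bash
python3 -m pendant '[{"xyz":[0,12,0],"spin":0},{"xyz":[0,28,0],"spin":0},{"xyz":[0,40,0],"spin":0},{"xyz":[0,40,10],"spin":0},{"xyz":[0,40,18],"spin":0},{"xyz":[0,40,23],"spin":0},{"xyz":[0,40,23],"spin":0},{"xyz":[0,40,23],"spin":0}]' | tail -3;  python3 to.py;python3 -m pendant '[{"xyz":[0,0,0],"spin":0},{"xyz":[0,0,0],"spin":0},{"xyz":[0,0,0],"spin":0},{"xyz":[0,0,0],"spin":0},{"xyz":[0,0,0],"spin":0},{"xyz":[0,0,-20],"spin":0},{"xyz":[0,0,-55],"spin":0},{"xyz":[0,0,-90],"spin":0}]' 26 | tail -1; python3 hang.py h2;  python3 to.py 453.5 -337 300 76.3
```

```text
wrist_force: [0.2, -0.1, -1.2]
finger_gap: 0.0116
grip_force: 30.0
t 23.97 pos [641.8  42.8 241.6] psi 84.83 F [ 0.2 -0.1 -1.2] gap 11.6 grip 30.0
grip_force: 0.0
side {-110: 0, -100: 0, -90: 0, -80: 0, -70: 0, -60: 0, -50: 0, -40: 0, -30: 1, -20: 434, -10: 120, 0: 0, 10: 0, 20: 204, 30: 165, 40: 6, 50: 1, 60: 0, 70: 33, 80: 36, 90: 125, 100: 80} b [-0.079  0.085] z [-0.128  0.024]
top {-110: 0, -100: 0, -90: 0, -80: 0, -70: 0, -60: 0, -50: 0, -40: 0, -30: 0, -20: 16, -10: 0, 0: 0, 10: 0, 20: 22, 30: 6, 40: 0, 50: 0, 60: 0, 70: 3, 80: 5, 90: 37, 100: 33} b [-0.089 -0.021] z [-0.13   0.022]
t 24.73 pos [645.   42.8 338.5] psi 84.82 F [ 0.2 -0.2 -0.6] gap 25.8 grip 0.0
xyz [-395.6, -156.7, 36.8] spin 8.5
```

```bash
python3 -m pendant '[{"xyz":[-40,-16,0],"spin":0},{"xyz":[-80,-32,0],"spin":0},{"xyz":[-120,-48,0],"spin":0},{"xyz":[-160,-64,0],"spin":0},{"xyz":[-200,-80,0],"spin":0},{"xyz":[-240,-96,0],"spin":0},{"xyz":[-280,-112,0],"spin":0},{"xyz":[-320,-128,0],"spin":0}]' 30| tail -1; python3 to.py 454 -337 215 76.3
```

```text
grip_force: 0.0
t 25.4 pos [ 490.1 -255.8  332.2] psi 84.83 F [ 0.7 -0.2  0.1] gap 30.2 grip 0.0
xyz [-84.1, -28.6, 117.2] spin 8.5
```

```bash
python3 -m pendant '[{"xyz":[-35,-12,20],"spin":4},{"xyz":[-70,-24,40],"spin":8.5},{"xyz":[-84,-29,70],"spin":8.5},{"xyz":[-84,-29,93],"spin":8.5},{"xyz":[-84,-29,117],"spin":8.5},{"xyz":[-84,-29,117],"spin":8.5},{"xyz":[-84,-29,117],"spin":8.5}]' | tail -1;  python3 to.py 453.5 -337 138 76.3; python3 wh.py w5
```

```text
grip_force: 0.0
t 25.98 pos [ 454.5 -335.   214.7] psi 76.32 F [-0.1 -0.2  0.1] gap 29.9 grip 0.0
xyz [-2.2, -0.3, 76.7] spin 0.0
2114 med [ 0.4546 -0.3318  0.1522] top30 [ 0.4534 -0.337   0.1546] dir 76.3 rect [ 453.2 -337.4] [82.5 12.4] 76.5
```

```bash
python3 -m pendant '[{"xyz":[-2.5,-0.5,25],"spin":0},{"xyz":[-2.5,-0.5,50],"spin":0},{"xyz":[-2.5,-0.5,70],"spin":0},{"xyz":[-2.5,-0.5,77],"spin":0},{"xyz":[-2.5,-0.5,77],"spin":0},{"xyz":[-2.5,-0.5,77],"spin":0}]' | tail -1; python3 to.py; python3 -m pendant '[{"xyz":[0,0,0],"spin":0},{"xyz":[0,0,0],"spin":0},{"xyz":[0,0,0],"spin":0},{"xyz":[0,0,0],"spin":0},{"xyz":[0,0,0],"spin":0},{"xyz":[0,0,0],"spin":0}]' 0 30|tail -2; python3 to.py;  python3 -m pendant '[{"xyz":[0,0,-10],"spin":0},{"xyz":[0,0,-40],"spin":0},{"xyz":[0,0,-80],"spin":0},{"xyz":[0,0,-120],"spin":0},{"xyz":[0,0,-160],"spin":0},{"xyz":[0,0,-190],"spin":0},{"xyz":[0,0,-190],"spin":0}]' | tail -3; python3 to.py 503 55.5 323 84.9
```

```text
grip_force: 0.0
t 26.53 pos [ 454.7 -338.1  139.8] psi 76.34 F [ 0.4 -0.2 -0.5] gap 30.0 grip 0.0
finger_gap: 0.0119
grip_force: 30.0
t 27.03 pos [ 454.3 -338.1  139. ] psi 76.32 F [0.1 0.5 6.6] gap 11.9 grip 30.0
wrist_force: [1.3, -0.2, 0.3]
finger_gap: 0.0117
grip_force: 30.0
t 27.62 pos [ 455.6 -339.1  335.7] psi 76.32 F [ 1.3 -0.2  0.3] gap 11.7 grip 30.0
xyz [394.6, -47.4, 10.8] spin -8.6
```

```bash
python3 -m pendant '[{"xyz":[30,-4,0],"spin":0},{"xyz":[60,-7,0],"spin":0},{"xyz":[98,-12,0],"spin":0},{"xyz":[138,-17,0],"spin":0},{"xyz":[178,-21,0],"spin":0},{"xyz":[214,-26,0],"spin":0},{"xyz":[250,-30,0],"spin":0},{"xyz":[285,-34,0],"spin":0}]' | tail -1;  python3 -m pendant '[{"xyz":[35,-4,0],"spin":-2},{"xyz":[70,-8,0],"spin":-4},{"xyz":[95,-11,0],"spin":-6},{"xyz":[109,-13,5],"spin":-8.6},{"xyz":[109,-13,5],"spin":-8.6},{"xyz":[109,-13,5],"spin":-8.6}]' | tail -1;  python3 to.py 503 55.5 267 84.9
```

```text
grip_force: 30.0
grip_force: 30.0
t 28.78 pos [500.8  56.6 322.9] psi 84.96 F [-0.1 -0.2 -1.3] gap 11.7 grip 30.0
xyz [-0.9, 2.3, 55.9] spin 0.1
```

```bash
python3 -m pendant '[{"xyz":[-1,0,20],"spin":0},{"xyz":[-1,0,40],"spin":0},{"xyz":[-1,0,56],"spin":0},{"xyz":[-1,0,56],"spin":0},{"xyz":[-1,0,56],"spin":0}]' | tail -1;  python3 to.py 605 46.6 267 84.9; python3 -m pendant '[{"xyz":[0,10,0],"spin":0},{"xyz":[0,25,0],"spin":0},{"xyz":[0,40,0],"spin":0},{"xyz":[0,55,0],"spin":0},{"xyz":[0,70,0],"spin":0},{"xyz":[0,85,0],"spin":0},{"xyz":[0,103,0],"spin":0},{"xyz":[0,103,0],"spin":0}]' | tail -3;  python3 to.py 605 46.6 245 84.9
```

```text
grip_force: 30.0
t 29.2 pos [500.9  54.4 267.2] psi 84.81 F [ 0.4  0.5 -1. ] gap 11.7 grip 30.0
xyz [1.7, 104.4, 0.1] spin -0.1
wrist_force: [-0.8, 0.2, -1.1]
finger_gap: 0.0117
grip_force: 30.0
t 29.87 pos [607.5  45.5 268.9] psi 84.87 F [-0.8  0.2 -1.1] gap 11.7 grip 30.0
xyz [0.9, -2.7, 23.9] spin -0.0
```

```bash
python3 -m pendant '[{"xyz":[0,-2,8],"spin":0},{"xyz":[0,-2,16],"spin":0},{"xyz":[0,-2,22],"spin":0},{"xyz":[0,-2,23.5],"spin":0},{"xyz":[0,-2,23.5],"spin":0},{"xyz":[0,-2,23.5],"spin":0}]' | tail -3;  python3 to.py;python3 -m pendant '[{"xyz":[0,0,0],"spin":0},{"xyz":[0,0,0],"spin":0},{"xyz":[0,0,0],"spin":0},{"xyz":[0,0,0],"spin":0},{"xyz":[0,0,0],"spin":0},{"xyz":[0,0,-20],"spin":0},{"xyz":[0,0,-55],"spin":0},{"xyz":[0,0,-90],"spin":0}]' 26 | tail -1; python3 to.py 480 -80 300 84.9
```

```text
wrist_force: [-1.8, -0.4, -0.3]
finger_gap: 0.0117
grip_force: 30.0
t 30.37 pos [601.2  46.3 243.5] psi 84.93 F [-1.8 -0.4 -0.3] gap 11.7 grip 30.0
grip_force: 0.0
t 31.03 pos [601.   46.3 333.9] psi 84.92 F [0.3 0.  0.4] gap 26.0 grip 0.0
xyz [-136.5, -109.3, 34.2] spin 0.0
```

```bash
python3 -m pendant '[{"xyz":[-40,0,0],"spin":0},{"xyz":[-80,-5,0],"spin":0},{"xyz":[-120,-10,0],"spin":0},{"xyz":[-160,-15,0],"spin":0},{"xyz":[-200,-15,0],"spin":0},{"xyz":[-238,-15,10],"spin":0},{"xyz":[-238,-15,30],"spin":0},{"xyz":[-238,-15,40],"spin":0}]' 50| tail -1
python3 hang.py h3; python3 to.py
python3 - <<'E'
from h import *
p,d,C=snap('wrist','w6')
a=load('side','h3side')[0][120:320,150:350]; b=load('top','h3top')[0][90:240,150:300]
cv2.imwrite('pics/h3.png',np.hstack([cv2.resize(a,(400,400)),cv2.resize(b,(400,400))])[:,:,::-1])
E
```

```text
grip_force: 0.0
side {-110: 0, -100: 0, -90: 0, -80: 0, -70: 2, -60: 444, -50: 92, -40: 0, -30: 0, -20: 288, -10: 82, 0: 0, 10: 0, 20: 215, 30: 162, 40: 3, 50: 0, 60: 0, 70: 31, 80: 41, 90: 122, 100: 88} b [-0.074  0.083] z [-0.127  0.024]
top {-110: 0, -100: 0, -90: 0, -80: 0, -70: 2, -60: 251, -50: 73, -40: 1, -30: 1, -20: 248, -10: 82, 0: 1, 10: 0, 20: 186, 30: 177, 40: 0, 50: 1, 60: 0, 70: 37, 80: 42, 90: 139, 100: 138} b [-0.082  0.082] z [-0.127  0.027]
t 31.8 pos [ 564.8 -188.8  291.8] psi 84.9 F [-0.4  0.   0. ] gap 50.0 grip 0.0
```

View pics/h3.png

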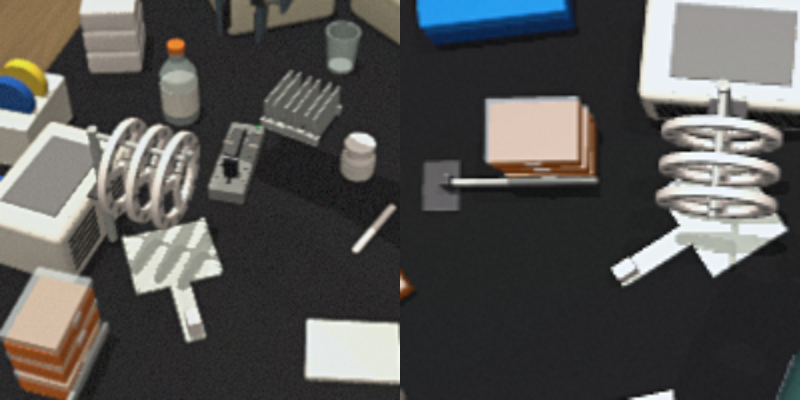

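View pics/w6.png

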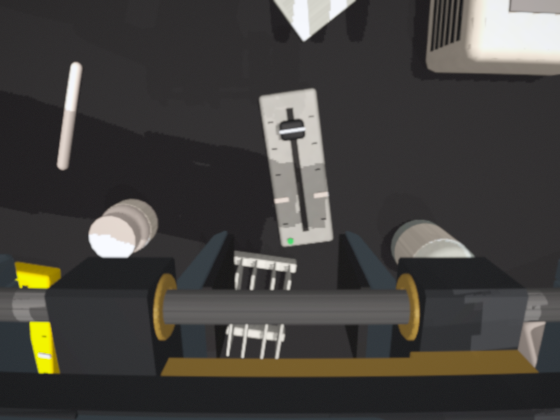

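All three wheels hang on the arm, the stack is intact, and the plate's tongue points left-front. In the wrist view the knob is at (292,130) and the white line runs from (281,200) to (321,195). I'll measure the fader and re-check the plate, whose tongue looks as if it may have shifted.

Run:
```python
from h import *
p,d,C=load('wrist','w6'); X=cloud(C,d); z=X[...,2]
reg=(d>0)&(abs(X[...,0]-.565)<.06)&(X[...,1]>-.3)&(X[...,1]<-.05)
rect=lambda q:tuple(np.round(a,1) for a in cv2.minAreaRect((q[:,:2]*1000).astype(np.float32)))
m=reg&(z>.055); print('knob',X[m].mean(0).round(4),z[m].max(),rect(X[m]),m.sum())
m=reg&(abs(z-.03)<.006)&(p.min(2)>90); print('box',rect(X[m]),m.sum())
for c in((281,200),(321,195)):
    u,v=c; w=p[v-8:v+9,u-11:u+12].min(2); t=w>np.percentile(w,50)+25; k=np.argwhere(t); uv=k[:,::-1]+[u-11,v-8]; print('mark',onz(C,uv,.031).mean(0).round(4),t.sum(),w.max(),np.median(w))
p,d,C=load('top','h3top'); X=cloud(C,d); x,y,z=[X[...,i] for i in range(3)]
m=(d>0)&(z>.036)&(z<.055)&(x>.45)&(x<.6)&(y>.1)&(y<.24); print('pgrip',X[m].mean(0).round(4),rect(X[m]),m.sum())
p,d,C=load('side','h3side'); X=cloud(C,d); x,y,z=[X[...,i] for i in range(3)]
m=(d>0)&(z>.036)&(z<.055)&(x>.45)&(x<.6)&(y>.1)&(y<.24); print('pgrip',X[m].mean(0).round(4),rect(X[m]),m.sum())
for n in ('side','top'):
    p,d,C=load(n,'h3'+n); X=cloud(C,d); x,y,z=[X[...,i] for i in range(3)]
    m=(d>0)&(z>-.004)&(z<.02)&(x>.45)&(x<.72)&(y>-.1)&(y<.2)&(p.min(2)>100); print(n,rect(X[m]),m.sum())
```

```text
knob [ 0.5667 -0.1625  0.3886] 0.4147718798206863 (array([ 532.6, -198.5]), array([177.2, 104.1]), np.float64(50.9)) 75117
box (array([ 575.3, -199.6]), array([210.4,  92.1]), np.float64(82.3)) 7185
mark [ 0.5565 -0.2185  0.031 ] 65 212 145.0
mark [ 0.6034 -0.2175  0.031 ] 80 211 143.0
pgrip [0.5381 0.1776 0.0452] (array([538.2, 177.4]), array([20.4, 29.6]), np.float64(32.3)) 49
pgrip [0.5379 0.1797 0.043 ] (array([539. , 177.4]), array([20. , 31.8]), np.float64(32.1)) 65
side (array([614.4,  57. ]), array([145. , 318.6]), np.float64(32.2)) 1484
top (array([609.5,  52.7]), array([154.4, 284. ]), np.float64(8.0)) 794
```

Run:
```python
from h import *
p,d,C=load('wrist','w6'); X=cloud(C,d); z=X[...,2]
reg=(d>0)&(abs(X[...,0]-.575)<.07)&(X[...,1]>-.32)&(X[...,1]<-.05)
rect=lambda q:tuple(np.round(a,1) for a in cv2.minAreaRect((q[:,:2]*1000).astype(np.float32)))
m=reg&(z>.055)&(z<.08); q=X[m]; t=np.median(q[:,2]); print('knobtop z',t, rect(X[m&(z>t-.006)]),(m&(z>t-.006)).sum())
g=p.astype(int).min(2); h=np.zeros_like(reg); h[85:250,255:335]=1
m=(h&reg&(abs(z-.03)<.005)&(g>100)).astype(np.uint8); n,l,s,c=cv2.connectedComponentsWithStats(m); 
for i in range(1,n):
    if s[i,4]>100: print('box comp',s[i],rect(X[l==i]))
m=(h&(g>185)&(np.mgrid[:420,:560][0]>180)).astype(np.uint8); n,l,s,c=cv2.connectedComponentsWithStats(m)
for i in range(1,n):
    if s[i,4]>5: print('white',s[i],c[i].round(1),onz(C,[c[i]],.031).round(4),rect(onz(C,np.argwhere(l==i)[:,::-1],.031)))
```

```text
knobtop z 0.06919168525148467 (array([ 556.2, -222.3]), array([198.3,  43.8]), np.float64(76.2)) 584
box comp [ 259   89   73  158 7091] (array([ 577.2, -187. ]), array([ 63.6, 179.1]), np.float64(2.8))
white [314 192  14   6  54] [320.5 194.6] [[ 0.6024 -0.2163  0.031 ]] (array([ 602.5, -216.3]), array([15.5,  4.6]), np.float64(3.3))
white [275 198  14   5  52] [281.6 199.9] [[ 0.5565 -0.2187  0.031 ]] (array([ 556.5, -218.6]), array([15.3,  4.8]), np.float64(4.7))
white [296 205   2   5   6] [296.8 206.7] [[ 0.5737 -0.2284  0.031 ]] (array([ 573.8, -228.7]), array([1.1, 5. ]), np.float64(8.9))
white [282 220  48  25 570] [306.  233.9] [[ 0.5819 -0.2632  0.031 ]] (array([ 581.8, -261.7]), array([56.7, 23.2]), np.float64(4.5))
```

```bash
python3 - <<'E'
from h import *
p,d,C=load('wrist','w6'); X=cloud(C,d)[112:150,272:314]; g=p.astype(int).max(2)[112:150,272:314]
m=(X[...,2]>.06)&(X[...,2]<.075); q=X[m]; print(m.sum(),np.median(q,0).round(4),[np.round(a,1) for a in cv2.minAreaRect((q[:,:2]*1000).astype(np.float32))])
E
python3 to.py 576 -137 100 92.8
```

```text
488 [ 0.5746 -0.1367  0.0696] [array([ 574.5, -136.9]), array([26.1, 20. ]), np.float64(3.3)]
t 31.85 pos [ 565.5 -188.6  293.2] psi 84.95 F [ 0.9 -1.   0.9] gap 49.9 grip 0.0
xyz [52.2, 6.2, 193.2] spin -7.8
```

```bash
python3 -m pendant '[{"xyz":[30,3,20],"spin":-4},{"xyz":[52,5,50],"spin":-7.8},{"xyz":[52,5,90],"spin":-7.8},{"xyz":[52,5,130],"spin":-7.8},{"xyz":[52,5,170],"spin":-7.8},{"xyz":[52,5,193],"spin":-7.8},{"xyz":[52,5,193],"spin":-7.8},{"xyz":[52,5,193],"spin":-7.8}]'|tail -1; python3 to.py 574.5 -137 43 92.8
```

```text
grip_force: 0.0
t 32.52 pos [ 575.8 -137.2  101.2] psi 92.8 F [0.4 0.7 0.5] gap 49.8 grip 0.0
xyz [0.2, -1.2, 58.2] spin -0.0
```

```bash
python3 -m pendant '[{"xyz":[0,-1,25],"spin":0},{"xyz":[0,-1,48],"spin":0},{"xyz":[0,-1,58],"spin":0},{"xyz":[0,-1,58],"spin":0},{"xyz":[0,-1,58],"spin":0}]'|tail -1;python3 -m pendant '[{"xyz":[0,0,0],"spin":0},{"xyz":[0,0,0],"spin":0},{"xyz":[0,0,0],"spin":0},{"xyz":[0,0,0],"spin":0},{"xyz":[0,0,0],"spin":0},{"xyz":[0,0,0],"spin":0},{"xyz":[0,0,0],"spin":0},{"xyz":[0,0,0],"spin":0}]' 0 15|tail -3; python3 to.py 578.4 -217 43 92.8
```

```text
grip_force: 0.0
wrist_force: [-2.8, 0.7, 9.4]
finger_gap: 0.0255
grip_force: 15.0
t 33.6 pos [ 574.7 -138.3   43.5] psi 92.73 F [-2.8  0.7  9.4] gap 25.5 grip 15.0
xyz [-78.8, -0.1, 0.6] spin -0.1
```

```bash
python3 -m pendant '[{"xyz":[-10,0,0],"spin":0},{"xyz":[-22,0,0],"spin":0},{"xyz":[-34,0,0],"spin":0},{"xyz":[-46,0,0],"spin":0},{"xyz":[-58,0,0],"spin":0},{"xyz":[-70,0,0],"spin":0},{"xyz":[-80,0,0],"spin":0},{"xyz":[-80,0,0],"spin":0}]'|tail -3;python3 -m pendant '[{"xyz":[0,0,0],"spin":0},{"xyz":[0,0,0],"spin":0},{"xyz":[0,0,0],"spin":0}]'|tail -3;python3 to.py;python3 -m pendant '[{"xyz":[0,0,0],"spin":0},{"xyz":[0,0,0],"spin":0},{"xyz":[0,0,0],"spin":0},{"xyz":[0,0,0],"spin":0},{"xyz":[0,0,-30],"spin":0},{"xyz":[0,0,-70],"spin":0},{"xyz":[0,0,-110],"spin":0},{"xyz":[0,0,-150],"spin":0}]' 50|tail -1;python3 -m pendant '[{"xyz":[0,0,-40],"spin":0},{"xyz":[0,0,-80],"spin":0},{"xyz":[-40,0,-100],"spin":0},{"xyz":[-40,0,-100],"spin":0},{"xyz":[-40,0,-100],"spin":0}]'|tail -1
cat > fin.py <<'E'
from h import *
import sys
p,d,C=snap('wrist',sys.argv[1]); X=cloud(C,d); z=X[...,2]
m=(abs(X[...,0]-.577)<.03)&(X[...,1]>-.3)&(X[...,1]<-.1)&(z>.058)&(z<.076); q=X[m]; print(m.sum(),[np.round(a,1) for a in cv2.minAreaRect((q[:,:2]*1000).astype(np.float32))])
for n in('top','side'):
    p,d,C=snap(n,sys.argv[1]+n); X=cloud(C,d); x,y,z=[X[...,i] for i in range(3)]
    m=(d>0)&(z>.036)&(z<.055)&(x>.4)&(x<.66)&(y>.08)&(y<.27); q=X[m]; print(n,'pgrip',q.mean(0).round(4) if len(q) else 0,[np.round(a,1) for a in cv2.minAreaRect((q[:,:2]*1000).astype(np.float32))])
E
python3 fin.py f1; python3 hang.py h4; python3 stk.py s9
```

```text
wrist_force: [-0.7, -1.6, 7.8]
finger_gap: 0.0262
grip_force: 15.0
wrist_force: [-0.7, -0.6, 7.0]
finger_gap: 0.026
grip_force: 15.0
t 34.52 pos [ 578.8 -218.3   43.6] psi 92.72 F [-0.7 -0.6  7. ] gap 26.0 grip 15.0
grip_force: 0.0
grip_force: 0.0
463 [array([ 578.9, -216.8]), array([24.1, 19.5]), np.float64(2.6)]
top pgrip [0.5478 0.1824 0.0446] [array([601. , 208.2]), array([159.8,  40.2]), np.float64(30.2)]
side pgrip [0.5414 0.1818 0.0425] [array([598.3, 209.1]), array([154.8,  33.2]), np.float64(28.3)]
side {-110: 0, -100: 0, -90: 0, -80: 0, -70: 2, -60: 450, -50: 91, -40: 0, -30: 0, -20: 278, -10: 93, 0: 0, 10: 0, 20: 208, 30: 166, 40: 6, 50: 0, 60: 0, 70: 31, 80: 35, 90: 124, 100: 84} b [-0.073  0.081] z [-0.127  0.024]
top {-110: 0, -100: 0, -90: 0, -80: 0, -70: 0, -60: 254, -50: 68, -40: 1, -30: 1, -20: 254, -10: 77, 0: 2, 10: 2, 20: 177, 30: 181, 40: 2, 50: 0, 60: 0, 70: 36, 80: 36, 90: 147, 100: 137} b [-0.083  0.083] z [-0.127  0.027]
stack top [0.702 0.291 0.147] [705. 284.] [ 86. 122.] 0.6850969791412354 [0.138 0.148 0.152]
```

Run:
```python
from h import *
for n in('top','side'):
    p,d,C=load(n,'f1'+n); X=cloud(C,d); x,y,z=[X[...,i] for i in range(3)]
    m=(d>0)&(z>.036)&(z<.055)&(x>.45)&(x<.62)&(y>.1)&(y<.24); q=X[m]; print(n,len(q),q.mean(0).round(4),[np.round(a,1) for a in cv2.minAreaRect((q[:,:2]*1000).astype(np.float32))])
a=load('side','f1side')[0][120:320,150:350]; b=load('top','f1top')[0][90:240,150:300]
cv2.imwrite('pics/f1.png',np.hstack([cv2.resize(a,(400,400)),cv2.resize(b,(400,400))])[:,:,::-1])
```

```text
top 47 [0.5384 0.1775 0.0449] [array([538.1, 177.8]), array([20.2, 29.4]), np.float64(29.4)]
side 66 [0.5379 0.1796 0.0426] [array([539.4, 177.4]), array([20.7, 33.3]), np.float64(29.1)]
```

View pics/f1.png

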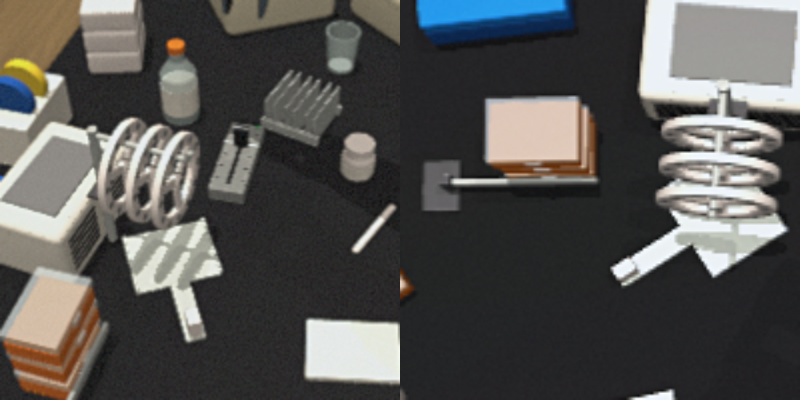

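The final view shows three wheels on the arm (about (148,172) in the left half), the plate unmoved beneath them, the fader at the line (240,135) and the stack standing. Handing in.

```bash
python3 -c "
from cell import ticket; print(ticket.hand_in())"
```

```text
the job is handed in; nothing more can be done
None
```

I handed the job in at about 36 s: the plate is about 11 mm from drip_spot by my measurement, all three wheels hang on the hook, the fader is at the white line and the stack stands behind its rail; the hand-in returned no verdict.

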